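# Chuck a bisque cup for sanding its foot

## Task

The unglazed cup standing upside down on the bench centring chuck is to have its foot sanded: push the chuck's spokes round clockwise, seen from above, with a fingertip (shift to another spoke as needed) until all three jaws have brought the cup to the middle and hold it firmly. Push only on the spokes or their knobs, never on the jaws or the cup, and do not lift or tip it; stop turning once the jaws bite, for a hard squeeze cracks the thin wall. Leave the other cup, the tile and the tub where they are and take the hand away.

Things in the scene. Friction and masses are not known exactly. Their poses are not given: they have to be found in the camera images.
- chuck: Bench centring chuck, fixed to the table: round grey foot 164 mm wide, above it a dark ring with four spokes (scroll ring, 142 mm wide, z 14 to 35 mm), on top an aluminium plate 150 mm wide whose face is 46 mm above the table. Origin: on its vertical axis at table height; z up. Jaws 0, 1, 2 slide on the plate at 0, 120, 240 degrees from its x axis.
- chuck_centre (a point): Centre of the plate's top face, on the chuck's axis, 46 mm above the table. Drag of the scroll ring about this axis: about 0.4 N m (3 N at a spoke, 120 mm out). It stays where it is left and keeps the jaws tight when let go.
- scroll (a joint): Angle of the scroll ring, rad. 0 = jaws fully open; grows clockwise seen from above, up to 2.3. Starts at 0 to 0.65; the jaws bite on the centred cup at about 1.67. Each rad brings all jaws 15 mm inwards. After the bite the push 120 mm out rises by about 1 to 1.5 N per mm of fingertip travel; 7 to 9 N is well tight, above 18 N the cup is in danger.
- knob0 (a point): Centre of the black ball knob (25 mm) ending spoke 0, 148 mm from the chuck's axis, 71 mm above the table. Each spoke is a straight round steel bar 10 mm thick rising outwards to its knob from 64 mm out, 25 mm high; 120 mm out its axis is 56 mm high. Spokes are 90 degrees apart; seen from above 0, 1, 2, 3 follow anticlockwise.
- knob1 (a point): The same on spoke 1.
- knob2 (a point): The same on spoke 2.
- knob3 (a point): The same on spoke 3.
- jaw0: Jaw 0: steel slider (18 mm wide, 10 mm high, reaching 27 mm outwards from the post) on the plate, with an upright smooth white nylon post 14 mm in diameter that ends about 88 mm above the table. Origin: on the post's axis, at table height; x points outwards from the chuck's axis, from which it is 66 mm minus 15 mm per rad of scroll.
- jaw1: Jaw 1: steel slider (18 mm wide, 10 mm high, reaching 27 mm outwards from the post) on the plate, with an upright smooth white nylon post 14 mm in diameter that ends about 88 mm above the table. Origin: on the post's axis, at table height; x points outwards from the chuck's axis, from which it is 66 mm minus 15 mm per rad of scroll.
- jaw2: Jaw 2: steel slider (18 mm wide, 10 mm high, reaching 27 mm outwards from the post) on the plate, with an upright smooth white nylon post 14 mm in diameter that ends about 88 mm above the table. Origin: on the post's axis, at table height; x points outwards from the chuck's axis, from which it is 66 mm minus 15 mm per rad of scroll.
- cup: Unglazed cream cup, loose, upside down on the plate between the jaws, up to 12 mm off centre; 68 mm wide at the rim, 46 mm at the foot, 62 mm high, about 0.09 kg. Origin: centre of the foot's face, now on top, 108 mm above the table; its z axis points down.
- next_cup: Bystander: a second unglazed cup, 62 mm in diameter, 55 mm high, standing on the table. Origin: centre of its underside.
- test_tile: Bystander: a flat fired clay tile 63 x 40 mm, 8 mm thick, lying on the grey sheet (4 mm high) on the robot's side of the chuck. Origin: centre of its underside.
- slip_tub: Bystander: a pale round tub, 88 mm in diameter, 66 mm high, standing on the grey sheet. Origin: centre of its underside.
Mind the look-alikes: they are no part of the job. Leave any pink or purple look-alike of the cup alone.

How it is judged:
At the end, for the whole second after the job is handed in: The cup stands upside down and level (within 0.08 rad) on the chuck's plate, its axis within 3 mm of the chuck's, each of the three jaws presses it with more than 2 N, cup and ring are at rest, and the other cup, the tile and the tub are within 20 mm of where they were (horizontal distance between cup and chuck_centre below 0.003 m and angle between cup's own z axis and vertical above 3.06 rad and height (world z) of cup between 0.104 and 0.112 m and contact force between each of jaw0, jaw1, jaw2 and cup above 2 N and linear speed of cup below 0.01 m/s and velocity of joint scroll between -0.03 and 0.03 rad/s and distance of each of next_cup, test_tile, slip_tub from where it was at the start of the episode below 0.02 m); the robot touches nothing.
It fails at once if the robot touches the cup (more than 0.5 N) (contact force between any of the fingers, the arm and cup above 0.5 N).
It fails at once if the robot pushes on a jaw (more than 2 N) (contact force between any of the fingers, the arm and jaw0 above 2 N or contact force between any of the fingers, the arm and jaw1 above 2 N or contact force between any of the fingers, the arm and jaw2 above 2 N).
It fails at once if the cup is lifted more than 8 mm off the plate or tipped more than 10 degrees (height (world z) of cup above 0.116 m or angle between cup's own z axis and vertical below 2.967 rad).
It fails at once if a jaw squeezes the cup with more than 60 N (contact force between any of jaw0, jaw1, jaw2 and cup above 60 N).
It fails at once if the other cup, the tile or the tub is moved more than 20 mm (distance of any of next_cup, test_tile, slip_tub from where it was at the start of the episode above 0.02 m).
It also fails if it takes over 67 s, if anything falls off the work surface, if the arm or the gripper's body presses on something with over 40 N, if the wrist force passes 120 N, or if a joint passes its speed limit or range.

## Robot

A 7-joint arm with a two-finger parallel gripper is mounted at the origin on the work surface; the furniture and walls round the work are solid. World frame = base frame: x ahead of the robot, y to its left, z up, the work surface at z = 0. Lengths are in m, angles in rad, forces in N, time in s.
With the tool pointing down it reaches from about 0.35 to 0.9 m from the base axis. Payload 8.1 kg.
Tool frame: the origin (TCP) lies on the mounting face of the last link; the fingertips stand 178 mm ahead of it and the grasp point (between the pads) lies 159 mm ahead of it (ctrl.nose_length is the distance from the TCP to the fingertips, in m); z points along the fingers, y is the line along which they close (so a half turn about z gives the same grasp; the last joint's range is limited). The gripper opens to 92 mm and grips with 3 to 60 N. Pads are 19 mm wide; open, the fingers measure 130 mm over their backs; the gripper's body (75 mm by 190 mm) begins 47 mm behind the grasp point.
Start: joints at [-1.282, 0.434, 0.025, 1.573, -0.012, 1.134, -0.075], TCP at [0.239, 0.578, 0.405] pointing down, gripper open.
Joint ranges: [-2.62, 2.62], [-0.44, 2.09], [-1.27, 1.32], [0.08, 2.57], [-1.32, 4.46], [0.12, 2], [-2.74, 2.74]. Speed limits (rad/s): [2.22, 2.22, 3.01, 3.01, 3.14, 3.14, 3.14].

## Interface

Orientations are given as a unit quaternion [x, y, z, w].
In Python, from workcell import ctrl gives the robot as it stands.
- The arm moves only by the shell command python3 -m pendant 'ROWS' [FORCE]. ROWS is a JSON object with one list for each field, all of the same length, 1 to 12, a row being the entries at one place: jaw (the finger opening in m), tx, ty, tz (the shift in m), twist (a turn about the tool's z in rad); each row shifts and turns the commanded pose from where the row before left it, along the tool's axes as they then stand; what a row does not reach is not made up. A row lasts 1/12 s, in which the tool goes at most 0.0417 m and 0.125 rad, less where a joint would pass 70% of its speed; a pose out of reach is approached as far as the arm can. The fingers move at their own pace and stop on an object; FORCE is the grip in N (left out, the last holds). Time passes only in rows, so rows that do not move let the fingers close. It prints the time, the measured TCP pose, the force, the opening and the grip force at its end. Input that does not fit is refused with a message, and nothing moves.
- ctrl.read_state(): the state, without advancing time (a new reading comes with each control period).
- ctrl.get_image(name): name is "side" or "top" or "wrist"; returns the picture (420x560x3 uint8, red, green, blue); there is no depth.
- ctrl.camera_info(name): a dict with "K" (3x3 intrinsics, pixels), "world_from_camera" (4x4, takes a point from camera to world coordinates). Camera axes: x right, y up, looking along -z (the intrinsics and any distortion apply to the point x, -y, -z); pixel columns grow to the right and rows downward; lengths in m; the calibration is good to about 2 mm. A picture is of the moment at which its call begins: read the wrist's pose just before it. camera_info takes no time and is no camera call; for the wrist camera it gives the pose at the moment of the call.
- ctrl.finish_job(): hands the job in; it is judged then, once.
The state is a dict: "clock": time; "q": joint angles; "joint_velocities": joint speeds; "joint_torque": joint torques, N m; "eef_pos": TCP position; "ee_rot": TCP orientation; "force": force on the tool from outside, world axes, zero at the start; "moment": the same for the moment, N m; "opening": finger opening in m; "gripper_force": force on a finger pad.
Only numpy, scipy, OpenCV 4.12 (cv2) and the standard library are available. Lean on these libraries where they do the work, as an engineer would, in place of code of your own. Each camera call takes 0.05 s, during which the arm holds its last target. There are 200 camera calls.

## Working session

There is one attempt and no reset: what is moved stays moved. The work goes in short steps, Python scripts to look and compute and a shell command to move; the robot and the scene stay as the last step left them, time stands still between calls to the robot, and variables do not carry over. Pictures are saved under pics/ and viewed, at most 10 in all, crops included, and the job is handed in when it is done.

```bash
mkdir -p pics; ls; python3 - <<'E'
from workcell import ctrl
import cv2,numpy as np
a=ctrl.get_image("top");b=ctrl.get_image("side")
cv2.imwrite("pics/top.png",a[:,:,::-1]);cv2.imwrite("pics/side.png",b[:,:,::-1])
for n in("top","side"):
    c=ctrl.camera_info(n);print(n,{k:np.round(v,4).tolist() if not isinstance(v,str) else v for k,v in c.items()})
s=ctrl.read_state();print(s, ctrl.nose_length)
E
```

```text
pics
top {'K': [[416.4367, 0.0, 277.8792], [0.0, 416.4367, 206.8042], [0.0, 0.0, 1.0]], 'world_from_camera': [[0.028, 0.9963, -0.0818, 0.4569], [-0.9996, 0.0278, -0.003, 0.0777], [-0.0008, 0.0818, 0.9966, 1.1523], [0.0, 0.0, 0.0, 1.0]]}
side {'K': [[471.9433, 0.0, 283.1742], [0.0, 471.9433, 218.0988], [0.0, 0.0, 1.0]], 'world_from_camera': [[0.9988, 0.0411, -0.0267, 0.5153], [-0.0449, 0.5521, -0.8326, -0.8424], [-0.0195, 0.8328, 0.5532, 0.6951], [0.0, 0.0, 0.0, 1.0]]}
{'clock': 0.1, 'q': array([-1.28160486,  0.43508809,  0.02499796,  1.57398251, -0.01163131,
        1.1339726 , -0.07508245]), 'joint_velocities': array([ 9.08729289e-04, -8.63491940e-05,  1.12130458e-03, -2.74319178e-03,
        1.24682206e-04,  4.37672850e-05,  1.59382329e-03]), 'joint_torque': array([ 2.34175357e-03, -6.69127250e+01,  9.87246595e-01, -3.15144289e+01,
       -6.07185136e-02,  3.75066698e-02,  9.11350662e-05]), 'eef_pos': array([0.23860963, 0.57744025, 0.40407321]), 'ee_rot': array([ 1.94687829e-01,  9.80865038e-01, -6.47964997e-04, -7.72672907e-05]), 'force': array([-0.36836399,  0.82028425,  0.04347564]), 'moment': array([ 0.01571167,  0.05285706, -0.00538635]), 'gripper_force': 0.0, 'opening': 0.0921394067864349} 0.178
```

View pics/top.png

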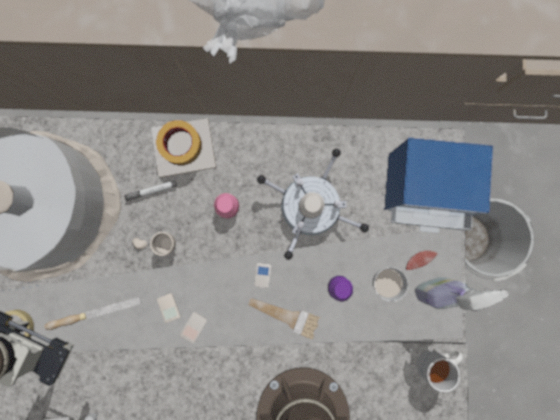

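View pics/side.png

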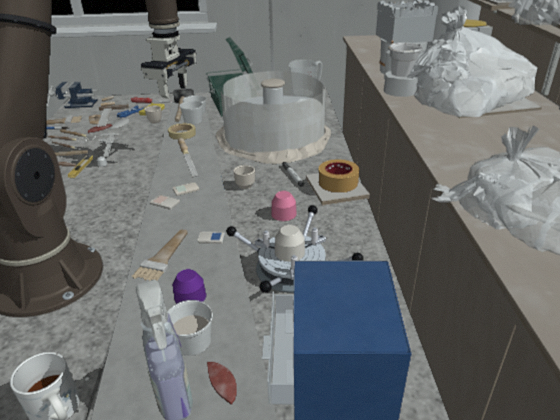

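The black-knobbed chuck is centred near (312,204) in the top view, with knobs at about (261,180), (336,153), (364,228) and (288,254), and the cream cup on it at (313,203). The look-alikes are the pink cup at (226,205) and the purple one at (341,288). Next I confirm this in a crop and measure.

```bash
cat > h.py <<'E'
import numpy as np,cv2
from workcell import ctrl
def cast(n,u,v,z):
    c=ctrl.camera_info(n);T=c["world_from_camera"];d=T[:3,:3]@(np.linalg.inv(c["K"])@[u,v,1]*[1,-1,-1])
    return T[:3,3]+d*(z-T[2,3])/d[2]
E
python3 - <<'E'
from h import *
a=cv2.imread("pics/top.png")
m=(a.max(2)<45).astype(np.uint8)
P=[]
for u,v in [(261,180),(336,153),(364,228),(288,254)]:
    w=np.zeros_like(m);w[v-9:v+10,u-9:u+10]=1
    M=cv2.moments(m*w,True);p=(M["m10"]/M["m00"],M["m01"]/M["m00"]);X=cast("top",*p,.071);P.append(X);print(np.round(p,1),M["m00"],X.round(4))
P=np.array(P);c=P.mean(0);print("centre",c.round(4))
for X in P:
    d=X-c;print(np.hypot(d[0],d[1]).round(4),np.degrees(np.arctan2(d[1],d[0])).round(1))
for n,u,v,z in [("cup",313,203,.108),("pink",226,205,.06),("boxL",389,185,.2),("tile",263,274,.01)]:print(n,cast("top",u,v,z).round(3))
cv2.imwrite("pics/c1.png",cv2.resize(a[140:270,240:400],(800,650)[:2],interpolation=cv2.INTER_CUBIC)[:600])
E
```

```text
Traceback (most recent call last):
ZeroDivisionError: float division by zero
```

```bash
python3 - <<'E'
from h import *
a=cv2.imread("pics/top.png")
P=[]
for u,v in [(261,180),(336,153),(364,228),(288,254)]:
    g=a[v-8:v+9,u-8:u+9].max(2);t=g.min()+30
    M=cv2.moments((g<t).astype(np.uint8),True);p=(M["m10"]/M["m00"]+u-8,M["m01"]/M["m00"]+v-8);X=cast("top",*p,.071);P.append(X);print(g.min(),np.round(p,1),M["m00"],X.round(4))
P=np.array(P);c=P.mean(0);print("centre",c.round(4))
for X in P:
    d=X-c;print(np.hypot(d[0],d[1]).round(4),np.degrees(np.arctan2(d[1],d[0])).round(1))
for n,u,v,z in [("cup",313,203,.108),("pink",226,205,.06),("boxL",389,185,.2),("tile",263,274,.01)]:print(n,cast("top",u,v,z).round(3))
cv2.imwrite("pics/c1.png",cv2.resize(a[145:262,244:400],(800,600),interpolation=cv2.INTER_CUBIC))
E
```

```text
51 [260.9 179.2] 40.0 [0.6169 0.1274 0.071 ]
50 [335.8 152.7] 40.0 [ 0.6927 -0.0676  0.071 ]
51 [363.9 227.7] 41.0 [ 0.4974 -0.1437  0.071 ]
49 [288. 255.] 37.0 [0.4216 0.0514 0.071 ]
centre [ 0.5571 -0.0081  0.071 ]
0.1481 66.2
0.148 -23.7
0.1482 -113.8
0.148 156.3
cup [ 0.555 -0.007  0.108]
pink [0.547 0.218 0.06 ]
boxL [ 0.593 -0.174  0.2  ]
tile [0.366 0.116 0.01 ]
```

View pics/c1.png

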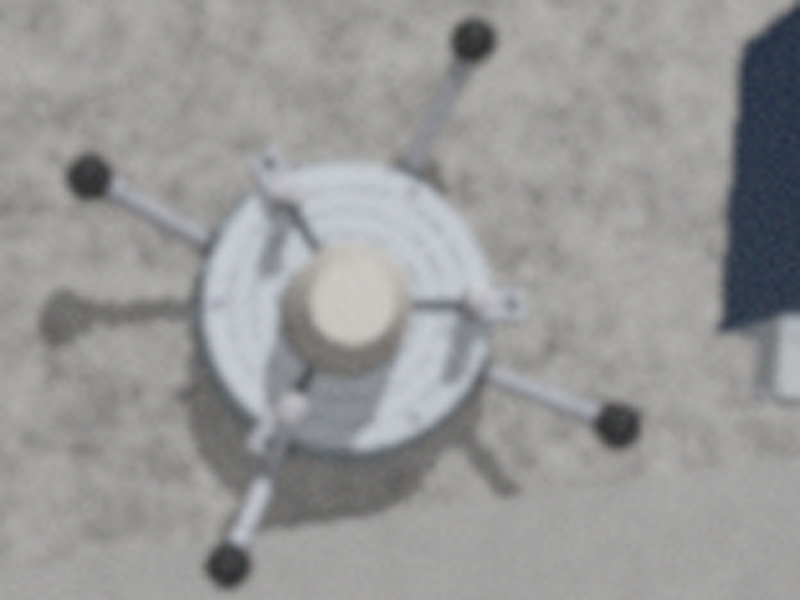

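The crop shows the cream cup on the chuck at (350,305), inside three white posts. The posts are well out, so the scroll is near open. The pink and purple cups are off the chuck. I'll close the fingers and move behind the robot-side spoke at 156°. The tool's x axis is already roughly radial there.

```bash
python3 -m pendant '{"jaw":[0,0,0,0,0,0,0,0,0,0],"tx":[-0.02,-0.02,-0.02,-0.02,-0.02,-0.02,-0.02,-0.02,-0.02,-0.02],"ty":[-0.023,-0.023,-0.023,-0.023,-0.023,-0.023,-0.023,-0.023,-0.023,-0.023],"tz":[0,0,0,0,0,0,0,0,0,0],"twist":[0,0,0,0,0,0,0,0,0,0]}' 5; python3 -m pendant '{"jaw":[0,0,0,0,0,0,0,0,0,0,0,0],"tx":[-0.02,-0.02,-0.02,-0.02,-0.02,-0.02,-0.02,-0.02,-0.02,-0.02,0,0],"ty":[-0.023,-0.023,-0.023,-0.023,-0.023,-0.023,-0.023,-0.023,-0.023,-0.023,0,0],"tz":[0,0,0,0,0,0,0,0,0,0,0,0],"twist":[0,0,0,0,0,0,0,0,0,0,0,0]}'
cat >> h.py <<'E'
C=np.array([.5571,-.0081])
def pol():
    from scipy.spatial.transform import Rotation as R
    s=ctrl.read_state();m=R.from_quat(s["ee_rot"]).as_matrix();d=s["eef_pos"][:2]-C;x=m[:2,0]
    print("t",round(s["clock"],2),"r",np.hypot(*d).round(4),"ang",np.degrees(np.arctan2(d[1],d[0])).round(1),"toolx",np.degrees(np.arctan2(x[1],x[0])).round(1),
     "axis in tool x,y",np.round([-d@m[:2,0],-d@m[:2,1]],4),"tipz",(s["eef_pos"][2]-.178).round(4),"F tool",np.round(m.T@s["force"],2),"M",np.round(s["moment"],2),"q7",s["q"][6].round(2),"op",round(s["opening"],4), "tilt",m[:2,2].round(3))
E
python3 -c "from h import *;pol()"
```

```text
clock: 0.93
eef_pos: [0.3358, 0.2871, 0.4046]
ee_rot: [0.195, 0.981, -0.0, -0.0]
force: [0.5, 0.5, -0.1]
opening: 0.0294
gripper_force: 0.0
clock: 1.93
eef_pos: [0.4327, -0.0016, 0.4046]
ee_rot: [0.197, 0.98, -0.0, -0.0]
force: [0.6, 1.0, -1.0]
opening: 0.0008
gripper_force: 0.0
t 1.93 r 0.1245 ang 177.0 toolx 157.3 axis in tool x,y [-0.1173  0.042 ] tipz 0.2266 F tool [-0.17  1.16  1.03] M [ 0.   -0.02  0.02] q7 1.12 op 0.0008 tilt [-0. -0.]
```

```bash
python3 -m pendant '{"jaw":[0,0,0,0,0,0,0,0,0,0],"tx":[0.003,0,0,0,0,0,0,0,0,0],"ty":[0,0,0,0,0,0,0,0,0,0],"tz":[0.03,0.03,0.03,0.03,0.02,0.02,0.015,0.009,0,0],"twist":[0.017,0,0,0,0,0,0,0,0,0]}'; python3 - <<'E'
from h import *
pol()
a=ctrl.get_image("side");pol()
cv2.imwrite("pics/s2.png",cv2.resize(a[180:320,200:387,::-1],(800,600),interpolation=cv2.INTER_CUBIC))
E
```

```text
clock: 2.77
eef_pos: [0.4298, 0.0015, 0.2207]
ee_rot: [0.203, 0.979, 0.0, -0.0]
force: [0.1, 0.3, 0.2]
opening: 0.0005
gripper_force: 0.0
t 2.77 r 0.1277 ang 175.7 toolx 156.6 axis in tool x,y [-0.1207  0.0417] tipz 0.0427 F tool [ 0.06  0.26 -0.2 ] M [ 0.02 -0.07  0.07] q7 1.31 op 0.0005 tilt [-0.001  0.   ]
t 2.82 r 0.1274 ang 175.8 toolx 156.6 axis in tool x,y [-0.1203  0.0418] tipz 0.0432 F tool [ 0.3  -0.26 -0.16] M [0.   0.03 0.01] q7 1.31 op 0.0006 tilt [0. 0.]
```

View pics/s2.png

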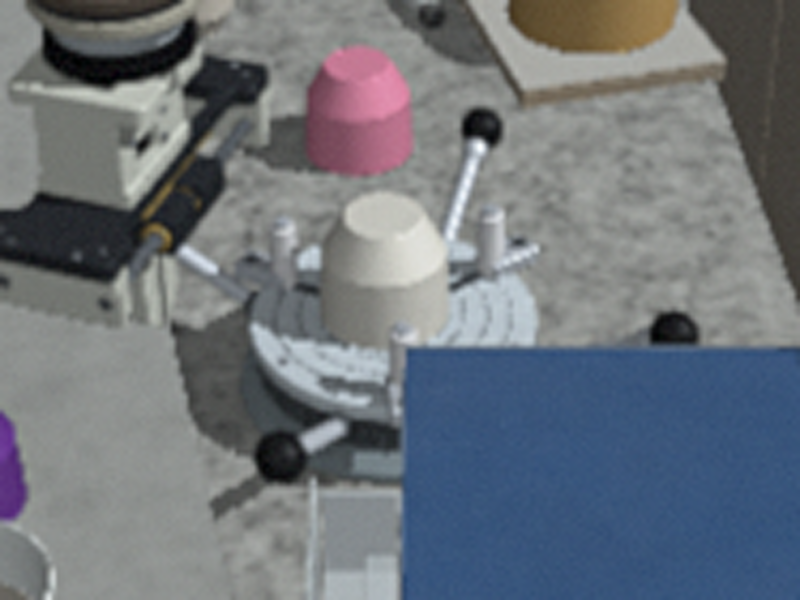

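The hand stands beside the robot-side spoke, clear of the cup and posts. Now I make contact gently.

```bash
python3 -m pendant '{"jaw":[0,0,0,0,0,0,0],"tx":[0,0,0,0,0,0,0],"ty":[0.004,0.004,0.004,0.003,0.003,0.002,0],"tz":[0,0,0,0,0,0,0],"twist":[0,0,0,0,0,0,0]}'|tail -3; python3 -c "from h import *;pol()"
```

```text
force: [-0.4, 0.1, 0.7]
opening: 0.0005
gripper_force: 0.0
t 3.4 r 0.1222 ang 166.8 toolx 156.6 axis in tool x,y [-0.1203  0.0217] tipz 0.0428 F tool [ 0.35 -0.08 -0.69] M [ 0.   -0.06 -0.04] q7 1.27 op 0.0005 tilt [0. 0.]
```

```bash
python3 -m pendant '{"jaw":[0,0,0,0,0],"tx":[0,0,0,0,0],"ty":[0.003,0.003,0.002,0.002,0],"tz":[0,0,0,0,0],"twist":[0,0,0,0,0]}'|grep force; python3 -c "from h import *;pol()"; python3 -m pendant '{"jaw":[0,0,0],"tx":[0,0,0],"ty":[0.003,0.003,0],"tz":[0,0,0],"twist":[0,0,0]}'|grep force; python3 -c "from h import *;pol()"
```

```text
force: [-1.1, -2.3, 1.0]
gripper_force: 1.0
t 3.82 r 0.1209 ang 162.3 toolx 156.6 axis in tool x,y [-0.1203  0.0121] tipz 0.0427 F tool [ 0.11 -2.53 -1.04] M [-0.32  0.2  -0.01] q7 1.25 op 0.0004 tilt [-0. -0.]
force: [-0.3, -1.8, 0.9]
gripper_force: 1.1
t 4.07 r 0.1202 ang 159.3 toolx 156.6 axis in tool x,y [-0.12    0.0056] tipz 0.0428 F tool [-0.43 -1.82 -0.9 ] M [-0.37  0.09  0.01] q7 1.24 op 0.0004 tilt [0.001 0.   ]
```

```bash
python3 -m pendant '{"jaw":[0,0,0,0,0,0,0,0,0,0],"tx":[0,0,0,0,0,0,0,0,0,0],"ty":[0.003,0.006,0.006,0.006,0.006,0.006,0.006,0.006,0.006,0.006],"tz":[0,0,0,0,0,0,0,0,0,0],"twist":[0.06,0.05,0.05,0.05,0.05,0.05,0.05,0.05,0.05,0.05]}'|grep force; python3 -c "from h import *;pol()"
```

```text
force: [-5.0, 0.3, 1.0]
gripper_force: 1.9
t 4.9 r 0.1184 ang 132.2 toolx 127.3 axis in tool x,y [-0.1179  0.0102] tipz 0.0422 F tool [ 3.27 -3.85 -0.96] M [-0.12  0.95  0.05] q7 0.78 op 0.0005 tilt [-0.003  0.001]
```

```bash
python3 -m pendant '{"jaw":[0,0,0,0,0,0,0],"tx":[0.0006,0.0006,0.0006,0.0006,0.0006,0.0006,0],"ty":[0.006,0.006,0.006,0.006,0.006,0.006,0],"tz":[0,0,0,0,0,0,0],"twist":[0.05,0.05,0.05,0.05,0.05,0.05,0]}'|grep force; python3 - <<'E'
from h import *
pol()
a=ctrl.get_image("top")
cv2.imwrite("pics/t3.png",cv2.resize(a[145:262,244:400,::-1],(800,600),interpolation=cv2.INTER_CUBIC))
b=a.astype(int);
for u,v,R in [(313,203,75)]:
    g=a.max(2);m=(g<80).astype(np.uint8)
    n,l,s,c=cv2.connectedComponentsWithStats(m)
    for i in range(1,n):
        X=cast("top",*c[i],.071);d=X[:2]-C
        if 15<s[i,4]<70 and .135<np.hypot(*d)<.16:print(c[i].round(1),s[i,4],np.hypot(*d).round(3),np.degrees(np.arctan2(d[1],d[0])).round(1))
E
```

```text
force: [-0.7, -0.6, -0.4]
gripper_force: 0.2
t 5.48 r 0.1194 ang 114.2 toolx 110.1 axis in tool x,y [-0.1191  0.0086] tipz 0.0423 F tool [-0.37 -0.86  0.39] M [-0.1   0.14 -0.  ] q7 0.53 op 0.0008 tilt [-0.  0.]
[299.3 148.8] 38 0.148 14.5
[367.4 190.7] 31 0.148 -75.5
[325.4 259.4] 33 0.149 -165.5
```

View pics/t3.png

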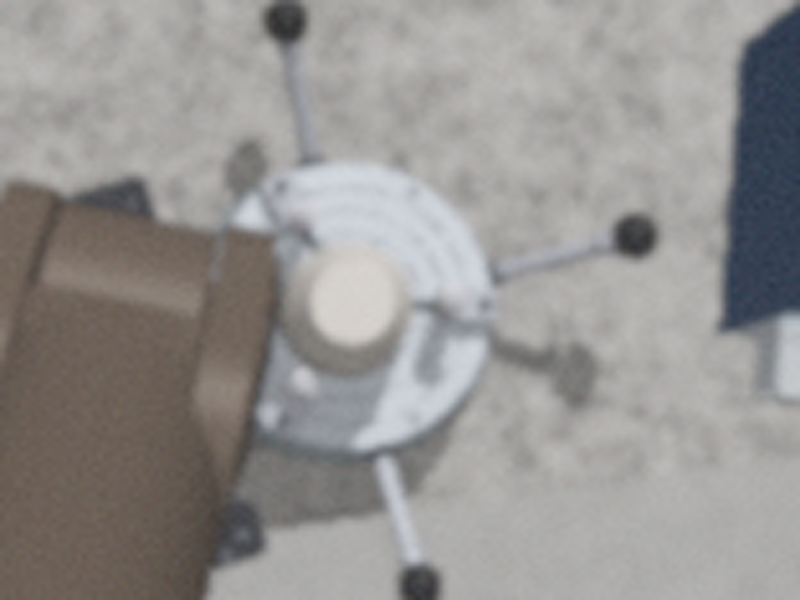

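Ring turned 0.90 rad so far; by the jaw positions the scroll is now about 1.0 to 1.2. The cup is still loose and upright at (350,305) in the crop. I continue with small rotations.

```bash
python3 -m pendant '{"jaw":[0,0,0,0,0,0],"tx":[0.0005,0.0005,0.0005,0.0005,0.0005,0.0005],"ty":[0.006,0.006,0.006,0.006,0.006,0.006],"tz":[0,0,0,0,0,0],"twist":[0.05,0.05,0.05,0.05,0.05,0.05]}'|grep force; python3 -c "from h import *;pol()"; python3 -m pendant '{"jaw":[0,0,0],"tx":[0.0004,0.0004,0.0004],"ty":[0.0036,0.0036,0.0036],"tz":[0,0,0],"twist":[0.03,0.03,0.03]}'|grep force; python3 -c "from h import *;pol()"
```

```text
force: [-4.3, -3.4, 0.7]
gripper_force: 2.1
t 6.03 r 0.1198 ang 97.6 toolx 92.9 axis in tool x,y [-0.1194  0.0096] tipz 0.0424 F tool [-3.14 -4.44 -0.69] M [-0.6   0.82 -0.01] q7 0.29 op 0.0003 tilt [-0.002  0.   ]
force: [-3.8, -1.6, -0.2]
gripper_force: 1.9
t 6.28 r 0.1202 ang 92.2 toolx 87.7 axis in tool x,y [-0.1198  0.0094] tipz 0.0425 F tool [-1.76 -3.74  0.2 ] M [-0.6   0.91 -0.08] q7 0.22 op 0.0 tilt [-0.001 -0.   ]
```

```bash
python3 -m pendant '{"jaw":[0,0,0,0],"tx":[0.0002,0.0002,0.0002,0],"ty":[0.0024,0.0024,0.0024,0],"tz":[0,0,0,0],"twist":[0.02,0.02,0.02,0]}'|grep ^force; python3 -c "from h import *;pol()"; python3 -m pendant '{"jaw":[0,0,0],"tx":[0.0002,0.0002,0.0002],"ty":[0.0024,0.0024,0.0024],"tz":[0,0,0],"twist":[0.02,0.02,0.02]}'|grep ^force; python3 -c "from h import *;pol()"
```

```text
force: [-2.6, -1.0, -0.8]
t 6.62 r 0.1208 ang 88.4 toolx 84.3 axis in tool x,y [-0.1204  0.0086] tipz 0.0427 F tool [-1.26 -2.53  0.78] M [-0.31  0.58  0.02] q7 0.17 op 0.0007 tilt [0. 0.]
force: [-3.5, -1.2, -0.5]
t 6.87 r 0.1208 ang 85.1 toolx 80.8 axis in tool x,y [-0.1205  0.009 ] tipz 0.0427 F tool [-1.76 -3.21  0.5 ] M [-0.29  0.91 -0.03] q7 0.12 op 0.0006 tilt [-0.  0.]
```

```bash
python3 -m pendant '{"jaw":[0,0],"tx":[0.0002,0.0002],"ty":[0.0024,0.0024],"tz":[0,0],"twist":[0.02,0.02]}'|grep ^force; python3 -c "from h import *;pol()"; python3 -m pendant '{"jaw":[0,0,0],"tx":[0.0002,0.0002,0],"ty":[0.0024,0.0024,0],"tz":[0,0,0],"twist":[0.02,0.02,0]}'|grep ^force; python3 - <<'E'
from h import *
pol()
a=ctrl.get_image("top")
cv2.imwrite("pics/t4.png",cv2.resize(a[145:262,244:400,::-1],(800,600),interpolation=cv2.INTER_CUBIC))
E
```

```text
force: [-4.4, -1.0, -0.7]
t 7.03 r 0.1209 ang 82.8 toolx 78.5 axis in tool x,y [-0.1206  0.0089] tipz 0.0427 F tool [-1.88 -4.12  0.71] M [-0.29  0.92 -0.03] q7 0.09 op 0.0002 tilt [-0.  0.]
force: [-1.6, -1.2, -0.1]
t 7.28 r 0.121 ang 80.3 toolx 76.3 axis in tool x,y [-0.1207  0.0086] tipz 0.0427 F tool [-1.54 -1.22  0.15] M [-0.24  0.6   0.04] q7 0.06 op 0.0004 tilt [ 0.001 -0.   ]
```

View pics/t4.png

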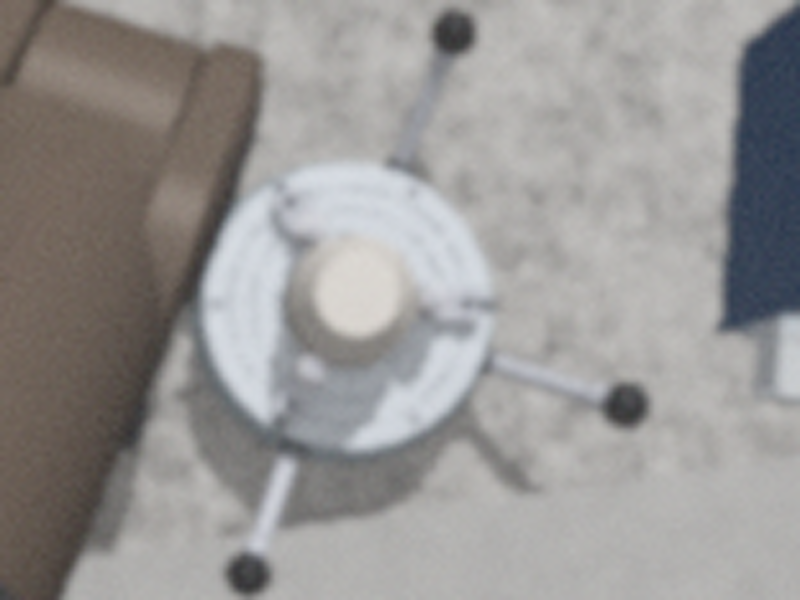

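The cup has moved up to (357,292). The lower-left jaw is pushing it, with small gaps left at the other posts, so I go on in finer steps.

```bash
python3 -m pendant '{"jaw":[0,0,0],"tx":[0.0001,0.0001,0],"ty":[0.0024,0.0024,0],"tz":[0,0,0],"twist":[0.02,0.02,0]}'|grep ^force; python3 -c "from h import *;pol()"; python3 -m pendant '{"jaw":[0,0],"tx":[0.0001,0],"ty":[0.0024,0],"tz":[0,0],"twist":[0.02,0]}'|grep ^force; python3 -c "from h import *;pol()"
```

```text
force: [-6.4, 0.4, 2.1]
t 7.58 r 0.1211 ang 78.4 toolx 74.0 axis in tool x,y [-0.1207  0.0094] tipz 0.0427 F tool [-1.37 -6.23 -2.13] M [0.12 1.29 0.  ] q7 0.03 op 0.0003 tilt [-0.001  0.001]
force: [-7.9, 2.2, 5.3]
t 7.75 r 0.1212 ang 77.5 toolx 72.8 axis in tool x,y [-0.1208  0.0099] tipz 0.0426 F tool [-0.21 -8.17 -5.32] M [0.27 1.72 0.02] q7 0.01 op 0.0005 tilt [-0.003  0.001]
```

```bash
python3 -m pendant '{"jaw":[0,0],"tx":[0.0001,0],"ty":[0.0024,0],"tz":[0,0],"twist":[0.02,0]}'|grep ^force; python3 -c "from h import *;pol()"
```

```text
force: [-9.2, 2.2, 7.2]
t 7.92 r 0.1212 ang 76.6 toolx 71.7 axis in tool x,y [-0.1208  0.0103] tipz 0.0426 F tool [-0.8  -9.48 -7.21] M [0.45 2.25 0.01] q7 -0.0 op 0.0006 tilt [-0.004  0.002]
```

The force rose from 4 N to 9.5 N, so the jaws have bitten. I back off, rise and look.

```bash
python3 -m pendant '{"jaw":[0,0,0,0,0,0,0,0,0,0,0,0],"tx":[0,0,0,0,0,0,0,0.02,0.03,0.03,0.03,0],"ty":[-0.005,-0.008,-0.012,-0.012,0,0,0,0,0,0,0,0],"tz":[0,0,0,0,-0.02,-0.03,-0.03,-0.03,-0.02,0,0,0],"twist":[0,0,0,0,0,0,0,0,0,0,0,0]}'|grep ^force; python3 - <<'E'
from h import *
pol()
a=ctrl.get_image("top")
cv2.imwrite("pics/t5.png",cv2.resize(a[145:262,244:400,::-1],(800,600),interpolation=cv2.INTER_CUBIC))
E
```

```text
force: [-1.1, 2.2, -1.2]
t 8.92 r 0.2425 ang 83.1 toolx 72.2 axis in tool x,y [-0.2382  0.0456] tipz 0.173 F tool [ 1.77 -1.7   1.18] M [-0.04  0.14 -0.01] q7 -0.3 op 0.0006 tilt [0.003 0.004]
```

View pics/t5.png

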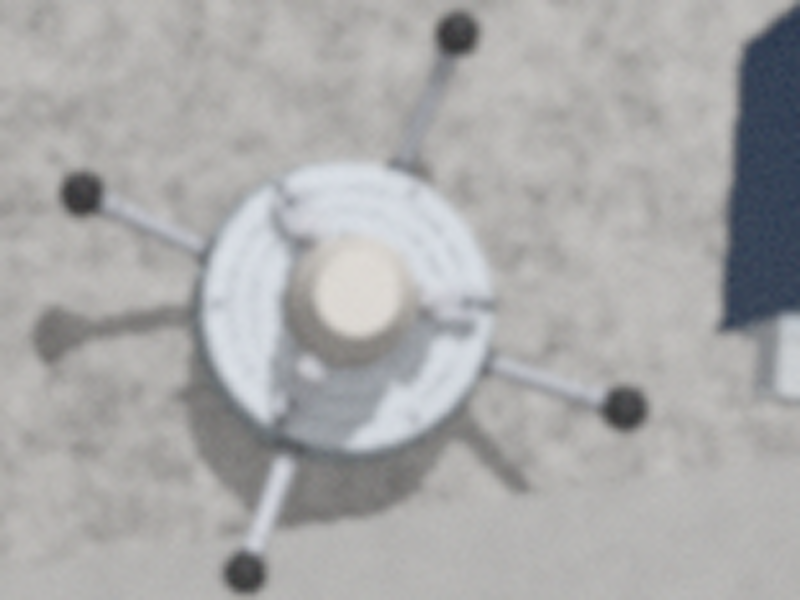

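```bash
cat >> h.py <<'E'
def see(a):
    g=a.max(2);n,l,s,c=cv2.connectedComponentsWithStats((g<80).astype(np.uint8));
    for i in range(1,n):
        X=cast("top",*c[i],.071);d=X[:2]-C
        if 15<s[i,4]<70 and .135<np.hypot(*d)<.16:print("knob",np.hypot(*d).round(4),np.degrees(np.arctan2(d[1],d[0])).round(2))
    w=a[185:222,295:335].astype(int);m=((w[:,:,0]-w[:,:,2]>6)&(w[:,:,0]>195)).astype(np.uint8)
    n,l,s,c=cv2.connectedComponentsWithStats(m);i=1+s[1:,4].argmax();p=c[i]+[295,185]
    print("foot",p.round(2),s[i],((cast("top",*p,.108)[:2]-C)*1000).round(2),"mm")
E
python3 - <<'E'
from h import *
for k in(1,2,3):
    a=ctrl.get_image("top")
    see(a)
for f in ["t4","t3"]:
    b=cv2.imread(f"pics/{f}.png")[:,:,::-1];a=np.full((420,560,3),200,np.uint8);a[145:262,244:400]=cv2.resize(b,(156,117),interpolation=cv2.INTER_AREA);print(f);see(a)
b=cv2.imread("pics/top.png")[:,:,::-1];print("start");see(b)
pol()
E
```

```text
knob 0.1469 -20.12
knob 0.148 69.94
knob 0.1483 -110.52
knob 0.149 160.03
foot [313.76 200.45] [ 11   7  18  18 248] [ 4.04 -0.95] mm
knob 0.1469 -20.08
knob 0.1477 70.03
knob 0.148 -110.58
knob 0.1494 160.03
foot [313.66 200.36] [ 11   7  17  18 249] [ 4.27 -0.71] mm
knob 0.1471 -20.07
knob 0.1477 70.14
knob 0.1481 -110.46
knob 0.149 159.92
foot [313.71 200.3 ] [ 11   7  18  18 250] [ 4.41 -0.82] mm
t4
knob 0.1475 -19.44
knob 0.1482 -109.57
knob 0.1485 160.57
foot [313.62 200.33] [ 11   7  17  18 242] [ 4.33 -0.59] mm
t3
knob 0.148 14.55
knob 0.1482 -75.49
knob 0.148 -165.43
foot [312.84 201.96] [ 10   9  17  17 228] [0.15 1.29] mm
start
knob 0.1481 -23.67
knob 0.1481 66.19
knob 0.1482 -113.77
knob 0.148 156.31
foot [312.71 202.33] [ 11   8  14  18 183] [-0.78  1.59] mm
t 9.12 r 0.234 ang 83.0 toolx 71.7 axis in tool x,y [-0.2295  0.0459] tipz 0.1729 F tool [-0.77 -0.48 -0.97] M [-0.09  0.09 -0.  ] q7 -0.29 op 0.0002 tilt [ 0.001 -0.   ]
```

The foot looks about 4 mm off centre in this view, so I cross-check from the side camera.

```bash
python3 - <<'E'
from h import *
a=ctrl.get_image("side");t=ctrl.get_image("top")
def px(n,X):
    c=ctrl.camera_info(n);T=c["world_from_camera"];p=T[:3,:3].T@(np.array(X)-T[:3,3]);q=c["K"]@(p*[1,-1,-1]);return q[:2]/q[2]
for n in("side","top"):
    print(n,"expected foot",px(n,[*C,.108]).round(1),"plate c",px(n,[*C,.046]).round(1),"knobs",[px(n,[C[0]+.148*np.cos(np.radians(t)),C[1]+.148*np.sin(np.radians(t)),.071]).round(1).tolist() for t in(-20,70,160,-110)])
cv2.imwrite("pics/sa.png",a[:,:,::-1]);cv2.imwrite("pics/ta.png",t[:,:,::-1])
A=cv2.resize(a[205:280,235:335,::-1],(800,600),interpolation=cv2.INTER_CUBIC)
cv2.imwrite("pics/s6.png",A)
g=a.max(2);n,l,s,c=cv2.connectedComponentsWithStats((g<70).astype(np.uint8))
for i in range(1,n):
    if 15<s[i,4]<200 and 220<c[i][0]<370 and 195<c[i][1]<300:print(c[i].round(1),s[i])
E
```

```text
side expected foot [290.4 230.4] plate c [290.7 253.1] knobs [[357.4, 255.6], [307.9, 209.4], [228.6, 233.5], [268.9, 287.7]]
top expected foot [313.3 202. ] plate c [311.4 204.2] knobs [[332.5, 151.3], [259.4, 182.6], [291.4, 256.5], [365.3, 224.3]]
[308.6 208.2] [304 205  10   8  60]
[229.1 232.9] [225 229  10   9  70]
[357.9 254.8] [353 250  11  10  91]
[287.2 281.6] [280 278  13   8  65]
```

View pics/s6.png

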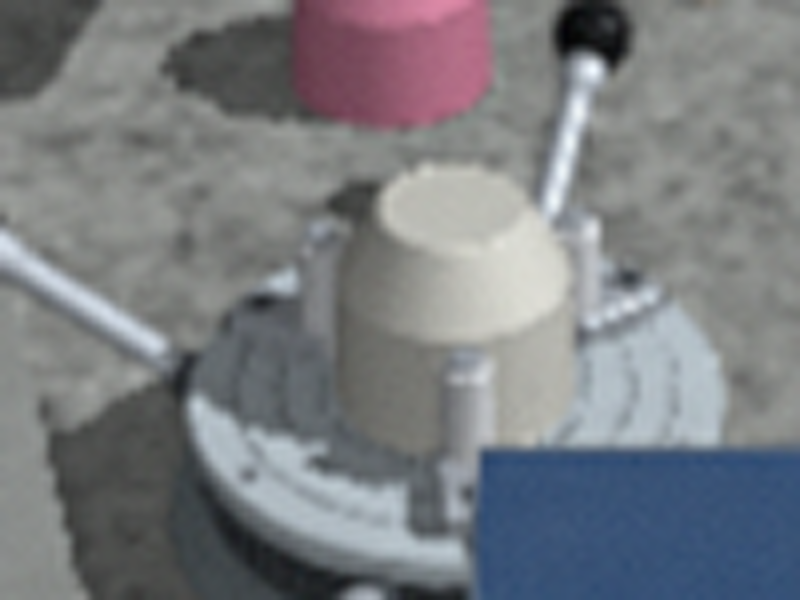

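```bash
python3 - <<'E'
from h import *
for f in("ta","top"):
    a=cv2.imread(f"pics/{f}.png");w=cv2.GaussianBlur(a,(3,3),0)[185:222,290:337].max(2)
    print(w[2:36:2,12:40:2])
    for t in(200,210,220):
        n,l,s,c=cv2.connectedComponentsWithStats((w>t).astype(np.uint8));i=l[17,23]
        p=c[i]+[290,185];print(f,t,p.round(2),s[i],((cast("top",*p,.108)[:2]-C)*1000).round(2))
E
```

```text
[[208 214 218 220 223 223 223 221 221 222 224 222 217 218]
 [197 203 212 218 218 219 222 225 224 222 222 222 222 215]
 [158 168 192 205 204 206 212 215 217 222 222 217 219 223]
 [150 160 190 203 209 214 216 216 214 213 219 221 219 223]
 [166 181 193 205 216 220 221 221 216 212 208 220 221 216]
 [171 182 196 214 220 220 220 220 219 214 205 213 223 215]
 [166 176 203 218 220 220 220 220 221 216 202 201 218 221]
 [156 173 207 220 219 220 220 219 220 216 199 188 201 218]
 [147 163 204 219 219 220 220 219 220 215 191 175 184 199]
 [138 146 189 217 219 220 219 219 219 207 178 163 151 170]
 [131 136 161 201 217 220 219 218 210 181 160 154 148 156]
 [128 134 140 163 190 204 205 195 171 149 148 155 162 163]
 [127 129 135 139 146 155 155 149 139 139 149 160 169 190]
 [144 139 134 134 136 135 135 136 137 143 156 162 174 209]
 [174 184 156 132 131 129 130 136 147 155 162 165 184 217]
 [173 195 181 152 147 145 149 156 164 166 166 171 201 221]
 [153 163 165 162 163 160 164 166 168 185 183 193 214 216]]
ta 200 [319.37 194.88] [ 11   0  36  25 616] [ 18.54 -14.81]
ta 210 [319.79 194.58] [ 13   0  34
[... 575 characters left out ...]
 201 201 201 201 201 201 190 172 162 164 164]
 [132 159 195 201 201 202 201 201 201 185 163 155 157 156]
 [122 144 187 200 201 201 201 201 196 169 154 177 196 198]
 [116 126 159 190 199 200 199 195 174 144 152 186 203 201]
 [115 119 127 151 170 180 176 159 134 129 161 196 206 204]
 [114 119 119 122 127 134 131 125 119 129 175 202 204 204]
 [125 108 113 118 120 121 119 119 122 150 194 205 200 201]
 [126 101 116 118 118 118 120 128 143 176 202 203 203 202]
 [107 113 140 141 137 137 141 146 155 186 200 205 204 197]]
top 200 [312.89 202.42] [ 17  11  12  13 114] [-1.01  1.12]
top 210 [313. 203.] [   0    0   47   37 1739] [-2.46  0.82]
top 220 [313. 203.] [   0    0   47   37 1739] [-2.46  0.82]
```

The plate and the cup silhouettes share the same centre in the side view (crop x≈457 for both), so the cup is centred within about 2 mm. The ring sprang back a little on release. To be sure of the grip, I push the same spoke once more with the tip lower and watch the breakaway force.

```bash
python3 -m pendant '{"jaw":[0,0,0,0,0,0,0,0,0,0,0],"tx":[-0.03,-0.03,-0.03,-0.0195,0,0,0,0,0,0,0],"ty":[0,0,0,0,0,0,0,0,0,0,0],"tz":[0,0,0,0.02,0.03,0.03,0.025,0.02,0.011,0,0],"twist":[0.015,0.015,0,0,0,0,0,0,0,0,0]}'|grep ^force; python3 -c "from h import *;pol()"; python3 -m pendant '{"jaw":[0,0,0,0,0,0,0],"tx":[0,0,0,0,0,0,0],"ty":[0.006,0.006,0.006,0.005,0.004,0,0],"tz":[0,0,0,0,0,0,0],"twist":[0,0,0,0,0,0,0]}'|grep ^force;  python3 -c "from h import *;pol()"
```

```text
force: [-0.2, -1.2, -0.3]
t 10.13 r 0.1293 ang 93.3 toolx 70.0 axis in tool x,y [-0.1187  0.0513] tipz 0.0371 F tool [-1.19  0.27  0.27] M [-0.07  0.09 -0.01] q7 -0.03 op 0.0008 tilt [ 0. -0.]
force: [-0.3, -0.1, 0.4]
t 10.72 r 0.1217 ang 81.6 toolx 70.0 axis in tool x,y [-0.1193  0.0243] tipz 0.0368 F tool [-0.22 -0.26 -0.44] M [-0.08  0.11 -0.01] q7 -0.02 op 0.0004 tilt [ 0. -0.]
```

```bash
for i in 1 2 3; do :; done; python3 -m pendant '{"jaw":[0,0],"tx":[0,0],"ty":[0.003,0],"tz":[0,0],"twist":[0,0]}'|grep ^force;  python3 -c "from h import *;pol()"; python3 -m pendant '{"jaw":[0,0],"tx":[0,0],"ty":[0.002,0],"tz":[0,0],"twist":[0,0]}'|grep ^force;  python3 -c "from h import *;pol()"; python3 -m pendant '{"jaw":[0,0],"tx":[0,0],"ty":[0.002,0],"tz":[0,0],"twist":[0,0]}'|grep ^force;  python3 -c "from h import *;pol()"
```

```text
force: [-0.1, -0.1, -0.5]
t 10.88 r 0.1213 ang 80.2 toolx 70.1 axis in tool x,y [-0.1194  0.0213] tipz 0.0367 F tool [-0.11 -0.02  0.51] M [-0.13  0.1  -0.01] q7 -0.02 op 0.0007 tilt [ 0. -0.]
force: [-3.8, 1.2, 1.8]
t 11.05 r 0.1211 ang 79.6 toolx 70.1 axis in tool x,y [-0.1195  0.02  ] tipz 0.0365 F tool [-0.12 -3.96 -1.75] M [0.11 0.8  0.04] q7 -0.02 op 0.0002 tilt [-0.002  0.001]
force: [-5.1, 1.7, 4.5]
t 11.22 r 0.1209 ang 78.8 toolx 70.1 axis in tool x,y [-0.1195  0.0183] tipz 0.0365 F tool [-0.18 -5.39 -4.5 ] M [0.27 1.17 0.08] q7 -0.02 op 0.0007 tilt [-0.003  0.001]
```

```bash
python3 -m pendant '{"jaw":[0,0],"tx":[0,0],"ty":[0.002,0],"tz":[0,0],"twist":[0,0]}'|grep ^force;  python3 -c "from h import *;pol();see(ctrl.get_image('top'))"; python3 -m pendant '{"jaw":[0,0],"tx":[0,0],"ty":[0.002,0],"tz":[0,0],"twist":[0,0]}'|grep ^force;  python3 -c "from h import *;pol();see(ctrl.get_image('top'))"
```

```text
force: [-7.6, 2.7, 5.2]
t 11.38 r 0.1207 ang 78.0 toolx 70.1 axis in tool x,y [-0.1195  0.0167] tipz 0.0364 F tool [-0.03 -8.08 -5.15] M [0.38 1.46 0.05] q7 -0.02 op 0.0006 tilt [-0.004  0.001]
knob 0.1472 -21.86
knob 0.1481 -112.07
knob 0.1485 158.38
foot [313.71 200.32] [ 11   7  18  18 251] [ 4.37 -0.82] mm
force: [-9.9, 2.8, 6.9]
t 11.6 r 0.1205 ang 77.3 toolx 70.1 axis in tool x,y [-0.1195  0.0151] tipz 0.0364 F tool [ -0.76 -10.27  -6.89] M [0.52 2.02 0.01] q7 -0.01 op 0.0003 tilt [-0.005  0.002]
knob 0.1473 -22.28
knob 0.1484 -112.73
knob 0.1479 157.84
foot [313.7  200.38] [ 11   7  17  18 247] [ 4.2  -0.79] mm
```

The ring turns elastically by about 2.3° under load while the cup stays put, so all three jaws hold it. I let off slowly so the friction keeps the tension.

```bash
python3 -m pendant '{"jaw":[0,0,0,0,0,0,0,0,0,0,0],"tx":[0,0,0,0,0,0,0,0,0,0,0],"ty":[-0.001,-0.001,-0.001,-0.001,-0.001,-0.001,-0.001,-0.001,-0.001,-0.001,-0.001],"tz":[0,0,0,0,0,0,0,0,0,0,0],"twist":[0,0,0,0,0,0,0,0,0,0,0]}'|grep ^force;  python3 -c "from h import *;pol();see(ctrl.get_image('top'))";python3 -m pendant '{"jaw":[0,0,0,0],"tx":[0,0,0,0],"ty":[-0.004,-0.006,-0.01,-0.01],"tz":[0,0,0,0],"twist":[0,0,0,0]}'|grep ^force;  python3 -c "from h import *;pol();see(ctrl.get_image('top'))"
```

```text
force: [0.2, -0.1, -0.2]
t 12.57 r 0.1218 ang 81.6 toolx 70.0 axis in tool x,y [-0.1193  0.0244] tipz 0.0368 F tool [0.01 0.22 0.21] M [-0.13  0.04 -0.05] q7 -0.02 op 0.0002 tilt [ 0.001 -0.   ]
knob 0.1474 -20.24
knob 0.148 -110.79
knob 0.1483 159.52
foot [313.65 200.25] [ 11   7  18  18 249] [ 4.54 -0.67] mm
force: [0.2, -0.2, -0.9]
t 12.95 r 0.1316 ang 95.0 toolx 70.0 axis in tool x,y [-0.1193  0.0556] tipz 0.0366 F tool [-0.14  0.27  0.93] M [-0.1   0.07 -0.01] q7 -0.03 op 0.0003 tilt [-0.  0.]
knob 0.1473 -20.28
knob 0.1483 -110.48
knob 0.1482 159.69
foot [313.57 200.37] [ 11   7  17  18 242] [ 4.22 -0.47] mm
```

```bash
python3 -m pendant '{"jaw":[0,0,0,0,0,0,0,0,0,0,0,0],"tx":[0,0,0,0,0.03,0.03,0.03,0.03,0.03,0,0,0],"ty":[0,0,0,0,0,0,0,0,0,0,0,0],"tz":[-0.03,-0.03,-0.03,-0.03,-0.03,0,0,0,0,0,0,0],"twist":[0,0,0,0,0,0,0,0,0,0,0,0]}'|grep ^force; python3 - <<'E'
from h import *
pol();a=ctrl.get_image("top");see(a)
o=cv2.imread("pics/top.png")[:,:,::-1]
for n,u,v in [("cup2",162,243),("tub",389,285),("tile",263,274)]:
    print(n,np.abs(a[v-18:v+18,u-18:u+18].astype(int)-o[v-18:v+18,u-18:u+18]).mean().round(1))
cv2.imwrite("pics/t7.png",a[:,:,::-1])
E
```

```text
force: [-0.0, -0.9, -0.1]
t 14.0 r 0.2739 ang 81.6 toolx 70.1 axis in tool x,y [-0.2683  0.0548] tipz 0.1859 F tool [-0.85  0.29  0.06] M [-0.14  0.08 -0.03] q7 -0.37 op 0.0003 tilt [-0.001 -0.001]
knob 0.1474 -20.36
knob 0.148 69.82
knob 0.1483 -110.72
knob 0.1491 159.47
foot [313.64 200.37] [ 11   7  17  18 251] [ 4.24 -0.64] mm
cup2 47.7
tub 18.2
tile 18.4
```

View pics/t7.png

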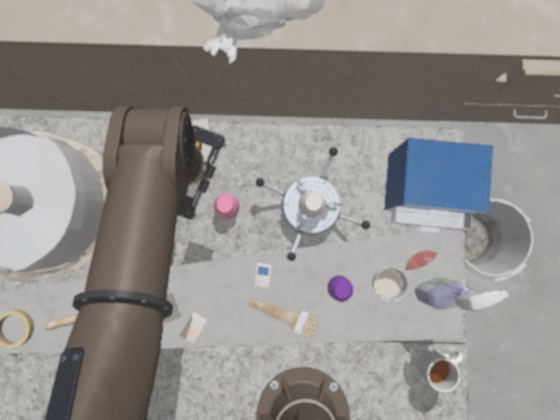

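The hand is clear of the chuck. The cup stands centred and upright at (314,202), the tub (389,285) and tile (263,274) are where they were, and the other cup, hidden under the forearm, was never approached. I'm handing the job in.

```bash
python3 -c "
from workcell import ctrl
print(ctrl.finish_job())"
```

```text
the job is handed in; nothing more can be done
None
```

I turned the chuck clockwise until its jaws bit, let go at a push of about 10 N, drew the hand clear and handed the job in. No verdict came back: the cup looks centred to about 2 mm by eye, though one rough colour reading gave 4 mm, and jaw forces were not measured.

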